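# Set out the dilution station

### The arm

A 6-joint arm with a two-finger parallel gripper is mounted at the origin on a cart in front of the work surface, level with it; the furniture and walls round the work are solid. World frame = base frame: x ahead of the robot, y to its left, z up, the work surface at z = 0. Lengths are in m, angles in rad, forces in N, time in s.
With the tool pointing down it reaches from about 0.375 to 0.925 m from the base axis. Payload 5.7 kg.
Tool frame: the origin (TCP) lies at the very end of the fingers, on their centre line; the grasp point (between the pads) lies 19 mm behind it; z points along the fingers, y is the line along which they close (so a half turn about z gives the same grasp; the last joint's range is limited). The gripper opens to 88 mm and grips with 3 to 60 N. Pads are 20 mm wide; open, the fingers measure 115 mm over their backs; the gripper's body (75 mm by 178 mm) begins 61 mm behind the grasp point.
Start: joints at [-1.325, 0.359, 1.51, -0, 1.272, -0.115], TCP at [0.212, -0.561, 0.197] pointing down, gripper open.
Joint ranges: [-2.97, 2.97], [-1.01, 2.36], [0.21, 2.38], [-0.96, 4.11], [0.2, 2.71], [-2.98, 2.98]. Speed limits (rad/s): [2.39, 2.39, 3.14, 3.14, 3.14, 3.14].

### API

Orientations are given as a unit quaternion [x, y, z, w].
In Python, from rig import env, imaging gives the robot as it stands.
- The arm moves only by the tool move_arm, never from a script. Its argument "plan" is a list of rows, each a list of 5 numbers: the finger opening in mm, from 0 to 87.8, then the shift along the tool's x, y, z in mm, then the turn about the tool's z in rad. In form: [[fingers, x, y, z, yaw], ...]. A call has 1 to 12 rows; each row is the pose to reach, as a shift and turn from the pose commanded when the call began, along the tool's axes at that moment; what a row does not reach only later rows make up. A row lasts 1/8 s, in which the tool goes at most 62.5 mm and 10.7 degrees, less where a joint would pass 70% of its speed; a pose out of reach is approached as far as the arm can. A call with a gripper value outside its range is refused whole. The fingers move at their own pace and stop on an object; "grip_force" is the grip in N (left out, the last holds). Time passes only in rows, so rows that repeat a pose let the fingers close. It gives the time, the measured TCP pose, the force, the opening and the grip force at its end, in the units of the state.
- env.get_obs(): the state, without advancing time (a new reading comes with each control period).
- imaging.grab_frame(name): name is "scene" or "side" or "wrist"; returns a dict with "pixels" (480x640x3 uint8, blue, green, red), "range_z" (480x640 float32, m along the optical axis (not along the pixel's ray), 0 where there is no reading), "K" (3x3 intrinsics, pixels), "position" and "attitude" of the camera in the world. Camera axes: x right, y up, looking along -z (the intrinsics and any distortion apply to the point x, -y, -z); pixel columns grow to the right and rows downward; lengths in m; the calibration is good to about 2 mm. A picture is of the moment at which its call begins.
- env.hand_in(): hands the job in; it is judged then, once.
The state is a dict: "t": time; "joint_positions": joint angles; "joint_vel": joint speeds; "joint_torque": joint torques, N m; "ee_pos": TCP position; "eef_rot": TCP orientation; "contact_force": force on the tool from outside, world axes, zero at the start; "wrist_torque": the same for the moment, N m; "finger_gap": opening from 0.0 (shut) to 1.0 (fully open); "grasp_force": force on a finger pad.
Only numpy, scipy, OpenCV 4.12 (cv2) and the standard library are available. Lean on these libraries where they do the work, as an engineer would, in place of code of your own. Each camera call takes 0.05 s, during which the arm holds its last target. There are 200 camera calls.

### The job

Set out the dilution station on the four black mats, each thing upright and centred on its own mat: the nearer measuring cylinder on the end of the row of three next to the stoppered flask, the large beaker on the other end next to the wash bottle, the small beaker on the middle mat between those two, and the white carton on the single mat in front of the small beaker. Set everything down gently without dropping it or knocking it over, and leave the flask and the wash bottle standing where they are.

Things in the scene. Friction and masses are not known exactly. Their poses are not given: they have to be found in the camera images.
- cylinder: Clear measuring cylinder, 182 mm tall: round tube 28 mm in diameter on a blue hexagonal foot 60 x 52 mm, 8 mm thick. Stands upright in the near half of the bench at the robot's left (a similar one far back at the wall is not meant). Origin: centre of its underside, z up. About 100 g. Grip it by the top third of the tube, so that the tube's end clears the gripper's body.
- large_beaker: Clear glass beaker, the larger of the two: 69 mm tall, body 48 mm in diameter, flared rim 54 mm in diameter in the top 7 mm. Stands upright on the bench at the robot's left. Origin: centre of its underside, z up. About 50 g. Grip it across the body below the rim.
- small_beaker: Clear glass beaker, the smaller of the two: 57 mm tall, body 40 mm in diameter, flared rim 46 mm in diameter in the top 8 mm. Stands upright on the bench at the robot's left. Origin: centre of its underside, z up. About 40 g. Grip it across the body below the rim.
- carton: Plain white carton, 40 x 40 x 70 mm, standing upright on the bench at the robot's left. Origin: centre of its underside, z up, x and y square to its sides. About 80 g.
- mat_mid: Square black rubber mat with a thin grey square line on its face, 80 x 80 x 6 mm, fixed to the bench; the four mats look alike and differ by position. Origin: centre of its underside, at bench height; its top is 6 mm higher; z up, x roughly away from the robot, y roughly to the robot's left (the group is turned by up to about 15 degrees). This is the middle one of the row of three mats.
- mat_left: Square black rubber mat with a thin grey square line on its face, 80 x 80 x 6 mm, fixed to the bench; the four mats look alike and differ by position. Origin: centre of its underside, at bench height; its top is 6 mm higher; z up, x roughly away from the robot, y roughly to the robot's left (the group is turned by up to about 15 degrees). This is the left end of the row of three, 100 to 115 mm from the middle one.
- mat_right: Square black rubber mat with a thin grey square line on its face, 80 x 80 x 6 mm, fixed to the bench; the four mats look alike and differ by position. Origin: centre of its underside, at bench height; its top is 6 mm higher; z up, x roughly away from the robot, y roughly to the robot's left (the group is turned by up to about 15 degrees). This is the right end of the row of three, 100 to 115 mm from the middle one.
- mat_front: Square black rubber mat with a thin grey square line on its face, 80 x 80 x 6 mm, fixed to the bench; the four mats look alike and differ by position. Origin: centre of its underside, at bench height; its top is 6 mm higher; z up, x roughly away from the robot, y roughly to the robot's left (the group is turned by up to about 15 degrees). This is the single mat in front of the row (nearer the robot), 100 to 115 mm from the middle one.
- flask: Conical glass flask with a brown stopper, 163 mm tall, foot 83 mm in diameter, neck about 32 mm in diameter. Loose; stands just behind (beyond) one end of the row of mats, left or right, about 115 mm from that end mat. Origin: centre of its underside, z up. Not to be moved.
- wash_bottle: White plastic wash bottle with a blue cap and a bent spout, 194 mm tall; round body 63 mm in diameter whose axis lies 15 mm from the origin towards its own -y; the spout reaches out at its top. Loose; stands just behind the other end of the row. Origin: on its underside, z up. Not to be moved.
There are look-alikes about, which are no part of the job. Leave any green or turquoise look-alike of the mat_right alone.

How it is judged:
By the outcome, as a careful person would: the job done as asked, in the order asked, and still so for the second after the job is handed in, with the robot touching nothing.
It also fails if it takes over 125 s, if anything falls off the work surface, if the arm or the gripper's body presses on something with over 40 N, if the wrist force passes 120 N, or if a joint passes its speed limit or range.

## Working session

There is one attempt and no reset: what is moved stays moved. The work goes in short steps, Python scripts to look and compute and a tool call to move; the robot and the scene stay as the last step left them, time stands still between calls to the robot, and variables do not carry over. Pictures are saved under pics/ and viewed, at most 14 in all, crops included, and the job is handed in when it is done.

Besides the shell and the picture viewer there is one more tool, called after ">>>" as name(argument=value, ...), one argument or row to a line, values as JSON. move_arm: Moves the arm, as the interface text tells. Its arguments: {"type":"object","properties":{"plan":{"type":"array","items":{"type":"array","items":{"type":"number"}}},"grip_force":{"type":"number"}},"required":["plan"]}

```bash
ls; mkdir -p pics
python3 - <<'E'
from rig import env, imaging
import cv2,numpy as np
for n in ["scene","side"]:
    f=imaging.grab_frame(n); cv2.imwrite(f"pics/{n}0.png",f["pixels"]); np.savez(f"{n}0.npz",**{k:v for k,v in f.items() if k!='name'})
    print(n,f["position"],f["attitude"],f["K"].tolist(),list(f.keys()))
o=env.get_obs(); print(o)
E
```

```text
pics
scene [-0.02851676  0.54366887  1.05045531] [-0.12124657  0.3105152   0.88418802 -0.32724782] [[557.8604472345362, 0.0, 319.28054158755356], [0.0, 557.8604472345362, 235.0144312620251], [0.0, 0.0, 1.0]] ['pixels', 'range_z', 'K', 'position', 'attitude']
side [0.1585213  0.79704979 0.66154089] [-0.09235261  0.46556861  0.86203012 -0.17782276] [[437.3474224147333, 0.0, 320.8831875897325], [0.0, 437.3474224147333, 238.52807260223477], [0.0, 0.0, 1.0]] ['pixels', 'range_z', 'K', 'position', 'attitude']
{'t': 0.1, 'joint_positions': array([-1.32509173e+00,  3.59439557e-01,  1.51130425e+00, -1.59214726e-05,
        1.27250172e+00, -1.15116204e-01]), 'joint_vel': array([-1.86509193e-04, -2.21370795e-03, -2.78392214e-03, -1.03504607e-03,
        4.78178913e-05, -1.63716766e-03]), 'joint_torque': array([ 4.39129435e-04, -5.16358566e+01, -2.71405596e+01,  6.76406245e-02,
        2.75825715e-02, -3.11621636e-05]), 'ee_pos': array([ 0.21164243, -0.56073136,  0.19619736]), 'eef_rot': array([ 9.83769380e-01,  1.79435573e-01, -6.15141949e-05, -8.24178884e-04]), 'contact_force': array([ 0.18414288, -0.79413706, -0.24710641]), 'wrist_torque': array([0.03233826, 0.05203788, 0.01049662]), 'grasp_force': 0.0, 'finger_gap': 1.0024911661555773}
```

View pics/scene0.png

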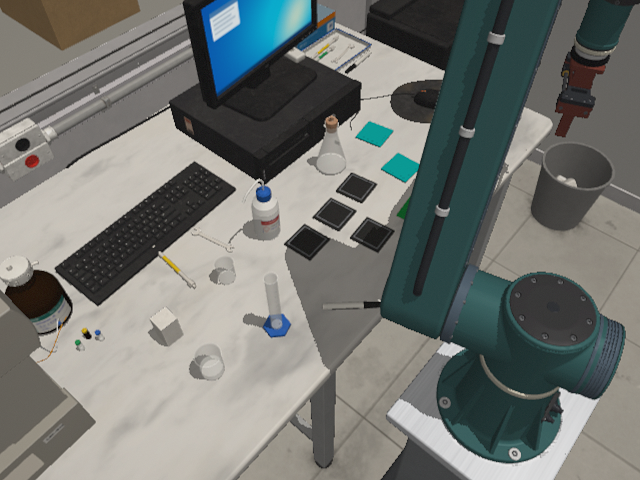

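View pics/side0.png

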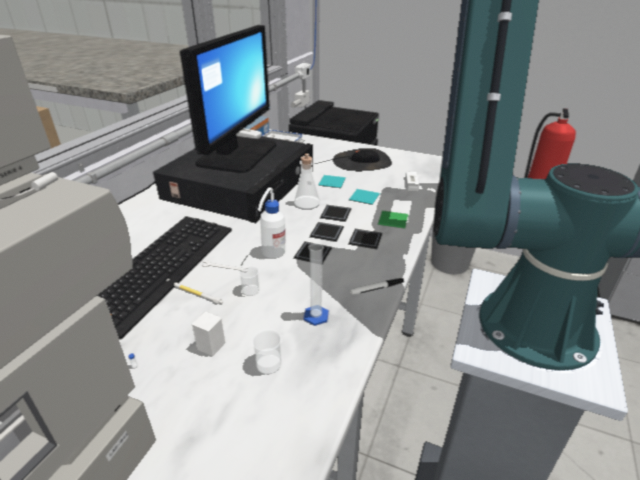

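The scene image shows:
- **Mats:** the black row of three is at (356,187), (334,214) and (307,241), with the front mat at (373,234).
- **End markers:** the flask at (331,150) stands behind the right end, and the wash bottle at (265,212) behind the left end.
- **Things to move:** the cylinder's foot is at (276,326), the carton at (165,325), and the beakers at (208,362) and (224,270).
- **Look-alikes:** two turquoise mats at (374,134) and (401,166), and a green one at (405,207).

Next I'll measure positions.

```bash
cat > h.py <<'E'
import numpy as np,cv2
from scipy.spatial.transform import Rotation as R
def cloud(f):
    z=f["range_z"];K=f["K"];v,u=np.mgrid[:480,:640]
    p=np.stack([(u-K[0,2])/K[0,0]*z,-(v-K[1,2])/K[1,1]*z,-z],-1)
    P=p@R.from_quat(f["attitude"]).as_matrix().T+f["position"]; P[z==0]=np.nan
    return P
def onplane(f,uv,h):
    K=f["K"];uv=np.atleast_2d(uv).astype(float)
    d=np.c_[(uv[:,0]-K[0,2])/K[0,0],-(uv[:,1]-K[1,2])/K[1,1],-np.ones(len(uv))]@R.from_quat(f["attitude"]).as_matrix().T
    return f["position"]+d*((h-f["position"][2])/d[:,2])[:,None]
E
python3 - <<'E'
from h import *
np.set_printoptions(precision=4,suppress=True)
f=dict(np.load("scene0.npz"));s=dict(np.load("side0.npz"))
for g,seeds in ((f,[(356,187),(334,214),(307,241),(373,234)]),(s,[(336,213),(327,231),(313,252),(366,239)])):
    m=(cv2.cvtColor(g["pixels"],cv2.COLOR_BGR2GRAY)<75).astype(np.uint8)
    m=cv2.morphologyEx(m,cv2.MORPH_CLOSE,np.ones((5,5)))
    n,l,st,c=cv2.connectedComponentsWithStats(m)
    for u,v in seeds:
        k=l[v,u]; cn=cv2.findContours((l==k).astype(np.uint8),0,2)[0][0].reshape(-1,2)
        w=onplane(g,cn,.006)[:,:2].astype(np.float32); r=cv2.minAreaRect(w); print(u,v,st[k],r)
P=cloud(f)
for u,v in [(276,326),(208,370),(224,278),(165,315),(205,345),(224,260),(331,165),(265,215),(250,420)]: print(u,v,P[v,u])
a=cv2.resize(f["pixels"][235:395,130:310],None,fx=4,fy=3.75*1.0,interpolation=2)
a=cv2.resize(f["pixels"][240:390,130:310],None,fx=4,fy=4,interpolation=2); cv2.imwrite("pics/crop1.png",a)
E
```

```text
356 187 [336 173  41  30 678] ((0.5640790462493896, -0.26852548122406006), (0.0783701166510582, 0.08089738339185715), 8.060274124145508)
334 214 [313 198  43  33 767] ((0.5486075282096863, -0.16164657473564148), (0.07838509231805801, 0.08069506287574768), 6.012416839599609)
307 241 [284 225  46  36 878] ((0.5416752099990845, -0.05290573090314865), (0.0788179561495781, 0.08031975477933884), 3.6821136474609375)
373 234 [350 218  45  35 863] ((0.43746623396873474, -0.1716286987066269), (0.07939589023590088, 0.08122389018535614), 6.318667411804199)
336 213 [321 206  27  15 268] ((0.5610267519950867, -0.26779866218566895), (0.07066713273525238, 0.07395153492689133), 8.00650405883789)
327 231 [311 224  30  17 337] ((0.545705258846283, -0.16095949709415436), (0.07115278393030167, 0.07391057908535004), 5.785406589508057)
313 252 [     0      0    640    480 254578] ((0.07218020409345627, 0.0630374476313591), (0.019603434950113297, 0.026287667453289032), 4.889349460601807)
366 239 [350 231  32  18 405] ((0.4341638684272766, -0.171895831823349), (0.07406878471374512, 0.08122830092906952), 6.659259796142578)
276 326 [0.431  0.1679 0.0253]
208 370 [0.4529 0.3326 0.0508]
224 278 [0.5999 0.1573 0.0309]
165 315 [0.6006 0.3124 0.0695]
205 345 [0.49   0.3039 0.0653]
224 260 [0.6304 0.1271 0.04  ]
331 165 [ 0.6491 -0.2694  0.0315]
265 215 [0.6138 0.0047 0.0994]
250 420 [ 0.34    0.3385 -0.0024]
```

View pics/crop1.png

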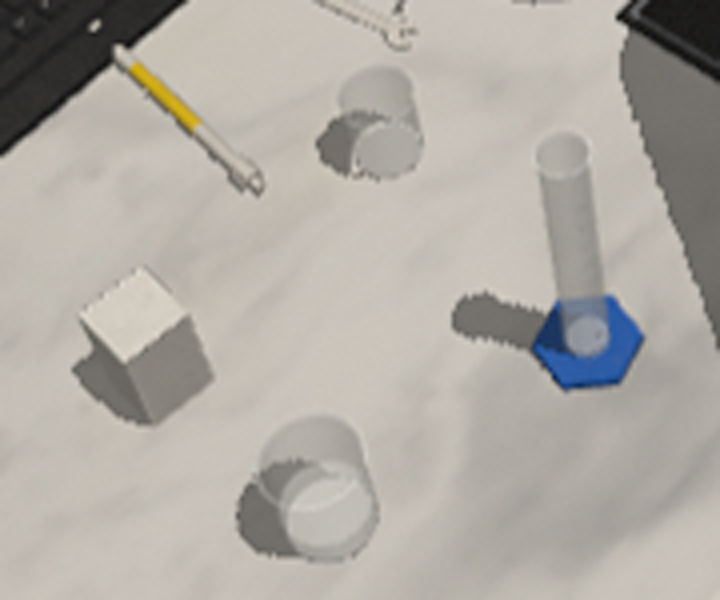

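The two beakers are the candidates for large and small, at (208,362) and (224,270). The cylinder at (274,315) is the near one, and it has a blue foot. I'll measure rims and bases to decide which beaker is which.

Run:
```python
from h import *
np.set_printoptions(precision=4,suppress=True)
f=dict(np.load("scene0.npz"))
c=lambda *p:np.array(p)/4+[129.875+.0,239.875]
print("carton",cv2.minAreaRect(onplane(f,c((140,267),(190,318),(130,362),(80,315)),.07)[:,:2].astype(np.float32)))
def show(n,p,h): print(n,onplane(f,c(*p),h)[:,:2].tolist())
q=onplane(f,c((258,470),(369,470)),.069);print("large rim w",np.linalg.norm(q[0]-q[1]))
q=onplane(f,c((338,103),(415,103)),.057);print("small rim w",np.linalg.norm(q[0]-q[1]))
show("large base",[(329,512)],.0); show("large rim",[(313,468)],.069)
show("small base",[(387,149)],.0); show("small rim",[(376,102)],.057)
show("cyl foot",[(589,342)],.008); show("cyl top",[(564,156)],.182)
show("hex",[(533,341),(560,296),(619,297),(644,340),(621,383),(568,389)],.008)
```

```text
carton ((0.5951216220855713, 0.31944987177848816), (0.03796950355172157, 0.04295464977622032), 88.60395050048828)
large rim w 0.05358542275008177
small rim w 0.04240845989203697
large base [[0.47446110767564204, 0.31331407705231595]]
large rim [[0.4643477233096509, 0.31797462822191636]]
small base [[0.6161340974256561, 0.14003292451464594]]
small rim [[0.6087346314064905, 0.14430753780714717]]
cyl foot [[0.4380267977029203, 0.15895662169615737]]
cyl top [[0.4378711880361623, 0.1585473224400874]]
hex [[0.4611280214382457, 0.1778783418332806], [0.4694240012034837, 0.14864863753921864], [0.4447508624597215, 0.12842099766898207], [0.41658964134043863, 0.139070309498115], [0.4083643113345846, 0.16579054780361507], [0.4270844827393355, 0.18641430469998677]]
```

The beaker at (208,362) has a 54 mm rim, so it is the large one. The one at (224,270) is the small one. Next is a helper for shifts and a check on obstacle clearances.

```bash
cat >> h.py <<'E'
def shifts(env,*targets):
    """targets: (x,y,z,heading of tool x in deg) -> rows x,y,z mm, yaw rad from the present pose"""
    o=env.get_obs();M=R.from_quat(o["eef_rot"]).as_matrix();h0=np.degrees(np.arctan2(M[1,0],M[0,0]))
    print("t %.1f tcp %s heading %.1f gap %.1f F %s grip %.1f"%(o["t"],np.round(o["ee_pos"]*1000,1),h0,o["finger_gap"]*88,np.round(o["contact_force"],1),o["grasp_force"]))
    for t in targets:
        print(t,np.round(M.T@(np.array(t[:3])-o["ee_pos"])*1000,1),"yaw %.3f"%np.radians((h0-t[3]+180)%360-180))
E
python3 - <<'E'
from h import *; from rig import env
np.set_printoptions(precision=3,suppress=True)
f=dict(np.load("scene0.npz"));P=cloud(f).reshape(-1,3);Q=cloud(dict(np.load("side0.npz"))).reshape(-1,3)
for n,c in (("wash",P),("wash side",Q)):
    b=c[(c[:,2]>.08)&(c[:,2]<.25)&(c[:,0]>.5)&(c[:,0]<.75)&(c[:,1]>-.12)&(c[:,1]<.1)]; print(n,np.nanmin(b,0),np.nanmax(b,0))
b=P[(P[:,2]>.09)&(P[:,0]>.2)&(P[:,0]<.9)&(P[:,1]>.2)&(P[:,1]<.65)];print("leftstuff",b.min(0),b.max(0))
b=P[(P[:,2]>.09)&(P[:,2]<.25)&(P[:,0]>.55)&(P[:,0]<.8)&(P[:,1]>-.4)&(P[:,1]<-.2)];print("flask",b.min(0),b.max(0))
shifts(env,(.45,-.25,.25,6),(.42,.0,.25,6),(.438,.159,.25,6))
E
```

```text
wash [ 0.603 -0.12   0.08 ] [0.75  0.046 0.197]
wash side [ 0.604 -0.119  0.08 ] [0.749 0.044 0.195]
leftstuff [0.497 0.41  0.09 ] [0.869 0.65  0.467]
flask [ 0.649 -0.4    0.09 ] [ 0.8   -0.2    0.165]
t 0.1 tcp [ 211.6 -560.7  196.2] heading 20.7 gap 88.2 F [ 0.2 -0.8 -0.2] grip 0.0
(0.45, -0.25, 0.25, 6) [ 332.7 -206.7  -53.4] yaw 0.256
(0.42, 0.0, 0.25, 6) [ 392.9 -451.2  -53. ] yaw 0.256
(0.438, 0.159, 0.25, 6) [ 465.9 -593.6  -52.7] yaw 0.256
```

>>> move_arm(
  plan=[
    [87, 50, -30, -53, 0.1],
    [87, 100, -60, -53, 0.256],
    [87, 150, -90, -53, 0.256],
    [87, 200, -120, -53, 0.256],
    [87, 250, -150, -53, 0.256],
    [87, 290, -180, -53, 0.256],
    [87, 330, -207, -53, 0.256],
    [87, 345, -260, -53, 0.256],
    [87, 358, -310, -53, 0.256],
    [87, 372, -365, -53, 0.256],
    [87, 385, -415, -53, 0.256],
    [87, 393, -451, -53, 0.256],
  ],
)

```text
t: 1.6
ee_pos: [0.4193, 0.0014, 0.2498]
eef_rot: [0.999, 0.053, -0.0, -0.0]
contact_force: [0.2, -0.2, -0.9]
finger_gap: 0.992
grasp_force: 0.0
```

Run:
```python
from h import *; from rig import env
shifts(env,(.438,.159,.25,6),(.438,.159,.155,6),(.438,.159,.131,6))
```

```text
t 1.6 tcp [419.3   1.4 249.8] heading 6.1 gap 87.3 F [ 0.2 -0.2 -0.9] grip 0.0
(0.438, 0.159, 0.25, 6) [  35.2 -154.7   -0.2] yaw 0.001
(0.438, 0.159, 0.155, 6) [  35.3 -154.7   94.8] yaw 0.001
(0.438, 0.159, 0.131, 6) [  35.3 -154.7  118.8] yaw 0.001
```

>>> move_arm(
  plan=[
    [87, 12, -50, 0, 0],
    [87, 24, -105, 0, 0],
    [87, 35, -145, 0, 0],
    [87, 35, -155, 0, 0],
    [87, 35, -155, 0, 0],
    [87, 35, -155, 0, 0],
  ],
)

```text
t: 2.35
ee_pos: [0.4386, 0.156, 0.2498]
eef_rot: [0.999, 0.052, -0.0, 0.0]
contact_force: [0.6, -0.1, -0.3]
finger_gap: 0.991
grasp_force: 0.0
```

Run:
```python
from h import *; from rig import env, imaging
f=imaging.grab_frame("wrist"); cv2.imwrite("pics/w1.png",f["pixels"]); np.savez("w1.npz",**f)
print(f["position"],R.from_quat(f["attitude"]).as_matrix().round(3).tolist())
shifts(env,(.438,.159,.131,6))
```

```text
[0.51260365 0.16474692 0.43623079] [[0.104, 0.957, 0.27], [-0.995, 0.1, 0.029], [0.001, -0.271, 0.962]]
t 2.4 tcp [438.7 155.9 249.9] heading 5.9 gap 86.9 F [ 0.3  0.2 -0.1] grip 0.0
(0.438, 0.159, 0.131, 6) [ -0.3  -3.2 118.9] yaw -0.001
```

View pics/w1.png

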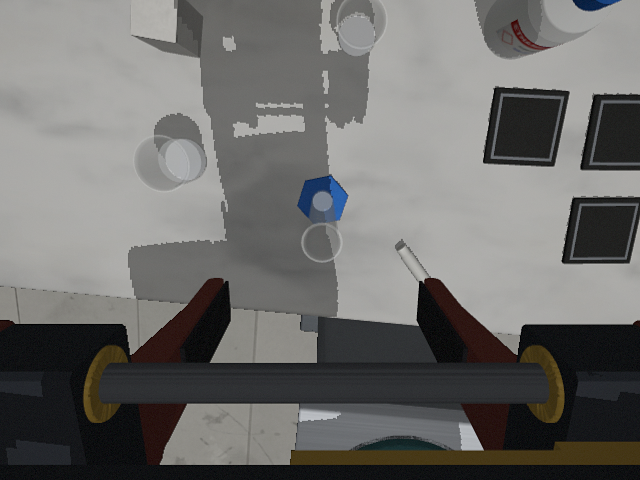

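The wrist view shows the cylinder's rim at (322,242), between the fingers, and its foot at (323,200). The large beaker is at (165,162), the small beaker at (358,22) and the left mat at (527,127).

Run:
```python
from h import *; from rig import env
f=dict(np.load("w1.npz"))
for n,p,h in (("cyl rim",(322,242),.182),("foot",(323,200),.008),("left mat",(526.5,126.5),.006),("front mat",(602,230),.006),("small rim",(358,24),.057),("large base",(184,160),0),("large rim",(165,162),.069)):
    print(n,onplane(f,p,h)[0].round(4))
```

```text
cyl rim [0.4407 0.158  0.182 ]
foot [0.4409 0.1573 0.008 ]
left mat [ 0.5434 -0.0539  0.006 ]
front mat [ 0.4393 -0.1703  0.006 ]
small rim [0.61   0.1435 0.057 ]
large base [0.4685 0.3173 0.    ]
large rim [0.4717 0.3111 0.069 ]
```

>>> move_arm(
  plan=[
    [87, 1.5, -2, 30, 0],
    [87, 1.5, -2, 70, 0],
    [87, 1.5, -2, 105, 0],
    [87, 1.5, -2, 119, 0],
    [87, 1.5, -2, 119, 0],
    [60, 1.5, -2, 119, 0],
    [40, 1.5, -2, 119, 0],
    [20, 1.5, -2, 119, 0],
    [20, 1.5, -2, 119, 0],
    [20, 1.5, -2, 119, 0],
    [20, 1.5, -2, 119, 0],
    [20, 1.5, -2, 119, 0],
  ],
  grip_force=15,
)

```text
t: 3.9
ee_pos: [0.44, 0.1593, 0.1309]
eef_rot: [0.999, 0.052, -0.0, -0.0]
contact_force: [-0.8, -0.3, -0.9]
finger_gap: 0.323
grasp_force: 15.0
```

Run:
```python
from h import *; from rig import env
shifts(env,(.438,.159,.181,6),(.50,-.1,.185,6),(.564,-.2685,.185,6))
```

```text
t 3.9 tcp [440.  159.3 130.9] heading 6.0 gap 28.4 F [-0.8 -0.3 -0.9] grip 15.0
(0.438, 0.159, 0.181, 6) [ -2.1   0.1 -50.1] yaw 0.000
(0.5, -0.1, 0.185, 6) [ 32.5 264.1 -54.1] yaw 0.000
(0.564, -0.2685, 0.185, 6) [ 78.5 438.4 -54.1] yaw 0.000
```

>>> move_arm(
  plan=[
    [20, 0, 0, -15, 0],
    [20, 0, 0, -40, 0],
    [20, 2, 15, -54, 0],
    [20, 6, 45, -54, 0],
    [20, 12, 90, -54, 0],
    [20, 19, 140, -54, 0],
    [20, 26, 195, -54, 0],
    [20, 33, 250, -54, 0],
    [20, 43, 300, -54, 0],
    [20, 53, 345, -54, 0],
    [20, 63, 385, -54, 0],
    [20, 72, 415, -54, 0],
  ],
)

```text
t: 5.4
ee_pos: [0.5548, -0.2488, 0.1845]
eef_rot: [0.999, 0.052, -0.0, 0.0]
contact_force: [0.8, -0.3, -1.4]
finger_gap: 0.317
grasp_force: 15.0
```

>>> move_arm(
  plan=[
    [20, 4, 12, 0, 0],
    [20, 7, 20, 0, 0],
    [20, 8, 23, 0, 0],
    [20, 8, 23, 0, 0],
    [20, 8, 23, 0, 0],
  ],
)

```text
t: 6.02
ee_pos: [0.5653, -0.2671, 0.1851]
eef_rot: [0.999, 0.053, -0.0, -0.0]
contact_force: [-0.5, 0.5, -1.3]
finger_gap: 0.321
grasp_force: 15.0
```

Run:
```python
from h import *; from rig import env, imaging
f=imaging.grab_frame("wrist"); cv2.imwrite("pics/w2.png",f["pixels"]); np.savez("w2.npz",**f)
shifts(env,(.565,-.2688,.137,6))
```

```text
t 6.1 tcp [ 565.4 -267.2  185.1] heading 6.0 gap 28.3 F [-0.3  0.1 -0.5] grip 15.0
(0.565, -0.2688, 0.137, 6) [-0.6  1.6 48.1] yaw 0.001
```

View pics/w2.png

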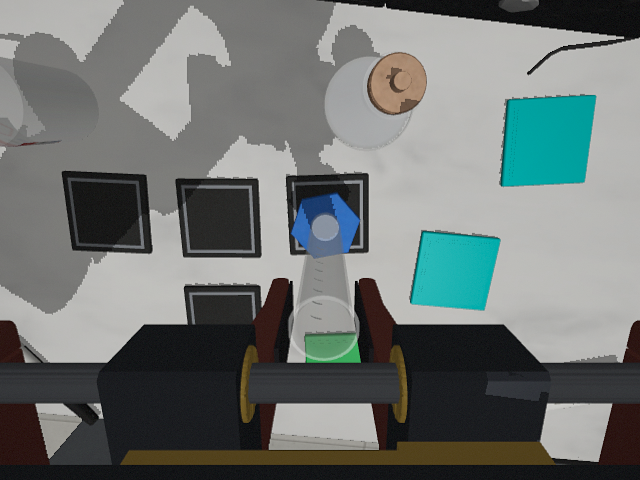

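The wrist view shows the right mat centred near (328,213), the middle mat at (219,217) and the left mat at (107,212). The flask is clear, behind the right mat.

Run:
```python
from h import *; from rig import env
f=dict(np.load("w2.npz"))
r=onplane(f,[(288,176),(367,174),(368,250),(291,253)],.006)
m=onplane(f,[(177,180),(259,180),(260,256),(181,257)],.006)
l=onplane(f,[(63,172),(146,175),(152,252),(72,249)],.006)
for q in (r,m,l): print(q.mean(0).round(4),cv2.minAreaRect(q[:,:2].astype(np.float32)))
shifts(env,(*r.mean(0)[:2],.137,6))
```

```text
[ 0.5648 -0.2713  0.006 ] ((0.5650135278701782, -0.27079397439956665), (0.07688117772340775, 0.07756713032722473), 8.404419898986816)
[ 0.5485 -0.1651  0.006 ] ((0.5481518507003784, -0.16470535099506378), (0.07734952867031097, 0.08239708840847015), 6.068787097930908)
[ 0.5432 -0.057   0.006 ] ((0.5432848334312439, -0.05658509582281113), (0.07687351107597351, 0.08070087432861328), 3.8087518215179443)
t 6.1 tcp [ 565.4 -267.2  185.1] heading 6.0 gap 28.3 F [-0.3  0.1 -0.5] grip 15.0
(np.float64(0.564786412282405), np.float64(-0.2712770411748882), 0.137, 6) [-1.   4.1 48.1] yaw 0.001
```

>>> move_arm(
  plan=[
    [20, -0.5, 2.8, 10, 0],
    [20, -0.5, 2.8, 25, 0],
    [20, -0.5, 2.8, 36, 0],
    [20, -0.5, 2.8, 42, 0],
    [20, -0.5, 2.8, 45, 0],
    [20, -0.5, 2.8, 47, 0],
    [20, -0.5, 2.8, 48, 0],
    [20, -0.5, 2.8, 48.3, 0],
    [20, -0.5, 2.8, 48.3, 0],
  ],
)

```text
t: 7.2
ee_pos: [0.5655, -0.2709, 0.137]
eef_rot: [0.999, 0.052, 0.0, 0.0]
contact_force: [-0.5, 0.5, 0.3]
finger_gap: 0.324
grasp_force: 15.0
```

>>> move_arm(
  plan=[
    [20, 0, 0, 0.6, 0],
    [20, 0, 0, 0.6, 0],
    [40, 0, 0, 0.6, 0],
    [45, 0, 0, 0.6, 0],
    [55, 0, 0, 0.6, 0],
    [60, 0, 0, 0.6, 0],
    [60, 0, 0, -15, 0],
    [60, 0, 0, -45, 0],
    [60, 0, 0, -80, 0],
    [60, 0, 0, -115, 0],
    [60, 0, 0, -125, 0],
    [60, 0, 0, -125, 0],
  ],
)

```text
t: 8.7
ee_pos: [0.5656, -0.2709, 0.2622]
eef_rot: [0.999, 0.052, 0.001, 0.0]
contact_force: [0.3, -0.5, -0.4]
finger_gap: 0.684
grasp_force: 0.0
```

Run:
```python
from h import *; from rig import env
shifts(env,(.44,0.0,.25,30),(.43,.15,.25,30),(.468,.315,.25,30))
```

```text
t 8.7 tcp [ 565.6 -270.9  262.2] heading 6.0 gap 60.2 F [ 0.3 -0.5 -0.4] grip 0.0
(0.44, 0.0, 0.25, 30) [ -96.5 -282.5   11.9] yaw -0.419
(0.43, 0.15, 0.25, 30) [ -90.8 -432.8   11.8] yaw -0.419
(0.468, 0.315, 0.25, 30) [ -35.7 -592.9   11.7] yaw -0.419
```

>>> move_arm(
  plan=[
    [80, -10, -20, 0, 0],
    [80, -27, -60, 0, -0.1],
    [80, -45, -110, 0, -0.2],
    [80, -60, -160, 0, -0.3],
    [80, -75, -210, 0, -0.419],
    [80, -90, -260, 0, -0.419],
    [80, -95, -310, 0, -0.419],
    [80, -93, -360, 0, -0.419],
    [80, -91, -410, 0, -0.419],
    [80, -85, -450, 0, -0.419],
    [80, -72, -490, 0, -0.419],
    [80, -58, -530, 0, -0.419],
  ],
)

```text
t: 10.2
ee_pos: [0.451, 0.2513, 0.2599]
eef_rot: [0.966, 0.259, -0.002, 0.0]
contact_force: [1.3, -0.4, -0.3]
finger_gap: 0.911
grasp_force: 0.0
```

>>> move_arm(
  plan=[
    [80, 27, -30, 10, 0],
    [80, 38, -45, 40, 0],
    [80, 44, -50, 70, 0],
    [80, 44, -50, 80, 0],
    [80, 44, -50, 80, 0],
    [80, 44, -50, 80, 0],
  ],
)

```text
t: 10.95
ee_pos: [0.4659, 0.3154, 0.1826]
eef_rot: [0.966, 0.259, 0.001, -0.0]
contact_force: [-0.7, -0.3, 0.6]
finger_gap: 0.911
grasp_force: 0.0
```

Run:
```python
from h import *; from rig import env, imaging
f=imaging.grab_frame("wrist"); cv2.imwrite("pics/w3.png",f["pixels"]); np.savez("w3.npz",**f)
shifts(env,(.468,.315,.02,30))
```

```text
t 11.0 tcp [466.  315.5 182.9] heading 30.0 gap 79.9 F [-0.3  0.4  0.2] grip 0.0
(0.468, 0.315, 0.02, 30) [  1.1   1.5 162.9] yaw -0.000
```

View pics/w3.png

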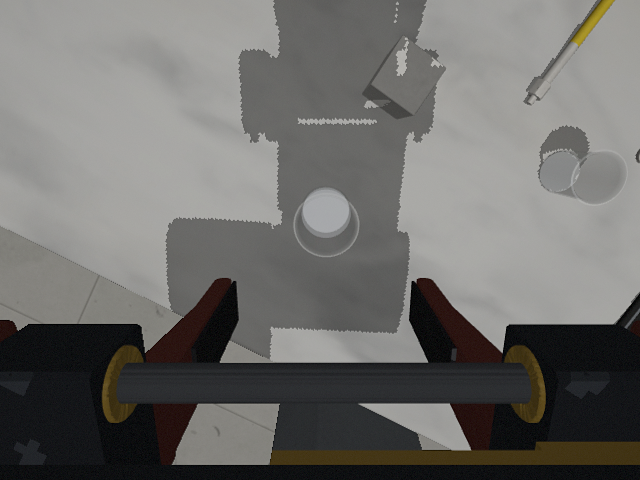

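The large beaker's rim is centred at (326,224) and its base at (326,213), between the fingers. The carton is at (403,77).

Run:
```python
from h import *; from rig import env
f=dict(np.load("w3.npz"))
r=onplane(f,(326,224),.069)[0];b=onplane(f,(326,213),0)[0];s=onplane(f,(599,177),.057)[0];sb=onplane(f,(559,171),0)[0]
print(r,b,s,sb)
c=(r+b)/2
shifts(env,(c[0],c[1],.021,30))
```

```text
[0.47092338 0.31660757 0.069     ] [0.46696886 0.31377038 0.        ] [0.6136708  0.14226753 0.057     ] [0.61414004 0.14078495 0.        ]
t 11.0 tcp [466.  315.5 182.9] heading 30.0 gap 79.9 F [-0.3  0.4  0.2] grip 0.0
(np.float64(0.46894612322413987), np.float64(0.3151889754493167), 0.021, 30) [  2.1   1.8 161.9] yaw -0.000
```

>>> move_arm(
  plan=[
    [80, 2, 2, 25, 0],
    [80, 2, 2, 70, 0],
    [80, 2, 2, 115, 0],
    [80, 2, 2, 148, 0],
    [80, 2, 2, 162, 0],
    [80, 2, 2, 162, 0],
    [60, 2, 2, 162, 0],
    [40, 2, 2, 162, 0],
    [40, 2, 2, 162, 0],
    [40, 2, 2, 162, 0],
    [40, 2, 2, 162, 0],
    [40, 2, 2, 162, 0],
  ],
  grip_force=12,
)

```text
t: 12.5
ee_pos: [0.4687, 0.3151, 0.0204]
eef_rot: [0.966, 0.259, 0.001, -0.0]
contact_force: [-0.6, -1.4, 5.6]
finger_gap: 0.588
grasp_force: 12.0
```

Run:
```python
from h import *; from rig import env
shifts(env,(.465,.315,.11,30),(.44,.12,.11,30),(.50,-.01,.11,30),(.5428,-.0545,.11,30))
```

```text
t 12.5 tcp [468.7 315.1  20.4] heading 30.0 gap 51.8 F [-0.6 -1.4  5.6] grip 12.0
(0.465, 0.315, 0.11, 30) [ -3.2  -1.8 -89.6] yaw 0.000
(0.44, 0.12, 0.11, 30) [-122.4  154.6  -89.7] yaw 0.000
(0.5, -0.01, 0.11, 30) [-135.4  297.2  -89.7] yaw 0.000
(0.5428, -0.0545, 0.11, 30) [-120.6  357.1  -89.7] yaw 0.000
```

The gap is 51.8 mm against the 48 mm body, so the pads may be touching the flare. I'll open, regrip 8 mm lower and compare.

>>> move_arm(
  plan=[
    [70, 0, 0, 0, 0],
    [70, 0, 0, 0, 0],
    [70, 0, 0, 0, 0],
    [70, 0, 0, 8, 0],
    [70, 0, 0, 8, 0],
    [40, 0, 0, 8, 0],
    [40, 0, 0, 8, 0],
    [40, 0, 0, 8, 0],
    [40, 0, 0, 8, 0],
    [40, 0, 0, 8, 0],
    [40, 0, 0, 8, 0],
  ],
)

```text
t: 13.88
ee_pos: [0.468, 0.3149, 0.0117]
eef_rot: [0.966, 0.259, 0.0, -0.0]
contact_force: [0.3, 0.1, 0.2]
finger_gap: 0.592
grasp_force: 12.0
```

>>> move_arm(
  plan=[
    [40, 0, 0, -5, 0],
    [40, 0, 0, -20, 0],
    [40, 0, 0, -45, 0],
    [40, 0, 0, -60, 0],
    [40, 0, 0, -60, 0],
  ],
)

```text
t: 14.5
ee_pos: [0.4693, 0.3155, 0.0734]
eef_rot: [0.966, 0.259, 0.002, -0.0]
contact_force: [0.3, -0.1, -1.0]
finger_gap: 0.587
grasp_force: 12.0
```

Run:
```python
from h import *; from rig import env, imaging
f=imaging.grab_frame("side"); cv2.imwrite("pics/s1.png",cv2.resize(f["pixels"][260:400,190:370],None,fx=4,fy=4,interpolation=2)); 
shifts(env,(.465,.315,.11,30),(.44,.12,.11,30),(.50,-.01,.11,30),(.5428,-.0545,.11,30))
```

```text
t 14.6 tcp [468.4 315.   72.4] heading 30.0 gap 51.5 F [ 0.1 -0.  -0.8] grip 12.0
(0.465, 0.315, 0.11, 30) [ -2.9  -1.7 -37.6] yaw 0.000
(0.44, 0.12, 0.11, 30) [-122.1  154.7  -37.8] yaw 0.000
(0.5, -0.01, 0.11, 30) [-135.2  297.3  -37.8] yaw 0.000
(0.5428, -0.0545, 0.11, 30) [-120.4  357.2  -37.8] yaw 0.000
```

View pics/s1.png

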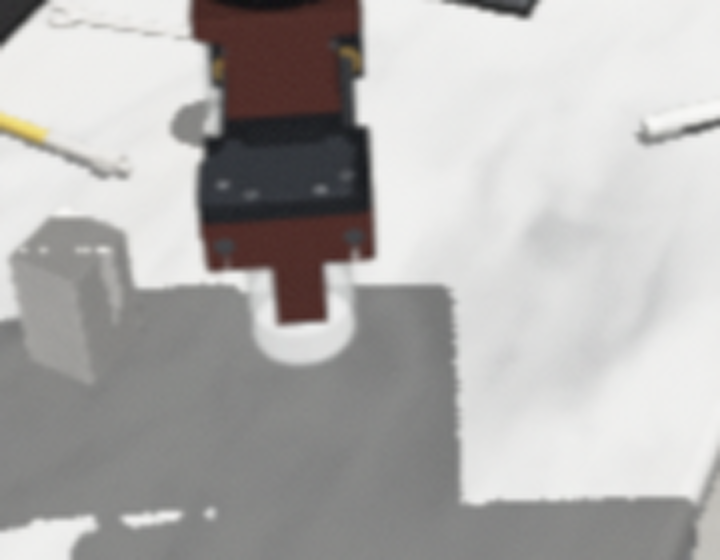

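The beaker is held upright with its lower body showing below the finger at crop (303,335). I'll carry it to the left mat.

>>> move_arm(
  plan=[
    [40, -10, 10, -12, 0],
    [40, -30, 35, -12, 0],
    [40, -55, 70, -12, 0],
    [40, -85, 110, -12, 0],
    [40, -112, 150, -12, 0],
    [40, -125, 190, -12, 0],
    [40, -132, 230, -12, 0],
    [40, -136, 265, -12, 0],
    [40, -135, 297, -12, 0],
    [40, -130, 322, -12, 0],
    [40, -125, 342, -12, 0],
    [40, -121, 354, -12, 0],
  ],
)

```text
t: 16.05
ee_pos: [0.5411, -0.0528, 0.0836]
eef_rot: [0.966, 0.259, -0.0, -0.0]
contact_force: [0.6, 0.0, -1.0]
finger_gap: 0.587
grasp_force: 12.0
```

>>> move_arm(
  plan=[
    [40, 1, 3, 0, 0],
    [40, 1, 3, 0, 0],
    [40, 1, 3, 0, 0],
  ],
)

```text
t: 16.42
ee_pos: [0.542, -0.0536, 0.0836]
eef_rot: [0.966, 0.259, -0.0, -0.0]
contact_force: [-1.0, 0.1, -0.3]
finger_gap: 0.587
grasp_force: 12.0
```

Run:
```python
from h import *; from rig import env, imaging
f=imaging.grab_frame("wrist"); cv2.imwrite("pics/w4.png",f["pixels"]); np.savez("w4.npz",**f)
shifts(env,(.5428,-.0545,.0185,30))
```

```text
t 16.5 tcp [542.1 -53.7  83.6] heading 30.1 gap 51.9 F [ 0.4  0.1 -0.2] grip 12.0
(0.5428, -0.0545, 0.0185, 30) [ 0.2  1.1 65.1] yaw 0.001
```

View pics/w4.png

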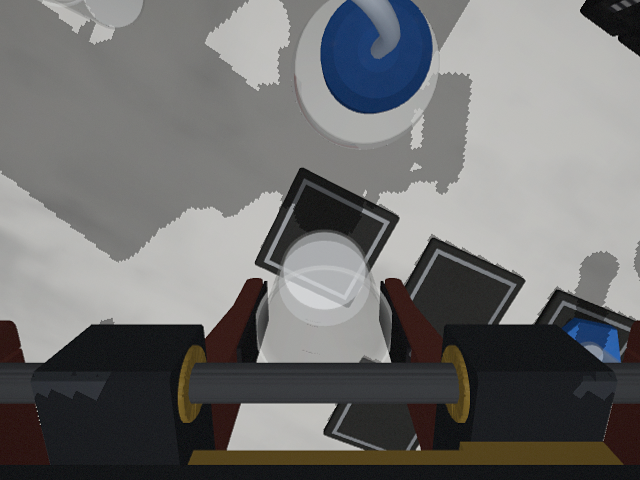

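The base disc is at (325,270), above the left mat with corners at about (304,168), (399,216), (348,307) and (256,262). The wash bottle is clear.

Run:
```python
from h import *; from rig import env
f=dict(np.load("w4.npz"))
print(onplane(f,(325,271),.0715)[0])
q=onplane(f,[(304,168),(399,216),(348,307),(256,262)],.006);print(q.mean(0),cv2.minAreaRect(q[:,:2].astype(np.float32)))
```

```text
[ 0.54361022 -0.05288816  0.0715    ]
[ 0.54385306 -0.05442861  0.006     ] ((0.5442808866500854, -0.054891083389520645), (0.07855217903852463, 0.07700645178556442), 2.1902685165405273)
```

>>> move_arm(
  plan=[
    [40, 0.2, 1.1, 15, 0],
    [40, 0.2, 1.1, 35, 0],
    [40, 0.2, 1.1, 50, 0],
    [40, 0.2, 1.1, 58, 0],
    [40, 0.2, 1.1, 61, 0],
    [40, 0.2, 1.1, 63, 0],
    [40, 0.2, 1.1, 64, 0],
    [40, 0.2, 1.1, 64.5, 0],
    [40, 0.2, 1.1, 65, 0],
    [40, 0.2, 1.1, 65, 0],
  ],
)

```text
t: 17.73
ee_pos: [0.5434, -0.0551, 0.0188]
eef_rot: [0.966, 0.259, 0.0, -0.0]
contact_force: [0.5, -0.2, -1.1]
finger_gap: 0.589
grasp_force: 12.0
```

>>> move_arm(
  plan=[
    [40, 0, 0, 0.5, 0],
    [40, 0, 0, 1.0, 0],
    [40, 0, 0, 1.0, 0],
    [40, 0, 0, 1.0, 0],
  ],
)

```text
t: 18.23
ee_pos: [0.5435, -0.0552, 0.0177]
eef_rot: [0.966, 0.259, 0.0, -0.0]
contact_force: [0.4, 0.5, 1.2]
finger_gap: 0.587
grasp_force: 12.0
```

>>> move_arm(
  plan=[
    [52, 0, 0, 0, 0],
    [58, 0, 0, 0, 0],
    [66, 0, 0, 0, 0],
    [70, 0, 0, 0, 0],
    [70, 0, 0, -10, 0],
    [70, 0, 0, -40, 0],
    [70, 0, 0, -90, 0],
    [70, 0, 0, -145, 0],
    [70, 0, 0, -190, 0],
    [70, 0, 0, -205, 0],
  ],
)

```text
t: 19.48
ee_pos: [0.5452, -0.0555, 0.2264]
eef_rot: [0.966, 0.259, 0.003, 0.001]
contact_force: [0.1, -0.8, 0.2]
finger_gap: 0.801
grasp_force: 0.0
```

Run:
```python
from h import *; from rig import env
shifts(env,(.5,.08,.23,96),(.613,.142,.23,96),(.613,.142,.18,96))
```

```text
t 19.5 tcp [545.2 -55.5 226.4] heading 30.0 gap 70.5 F [ 0.1 -0.8  0.2] grip 0.0
(0.5, 0.08, 0.23, 96) [  28.7 -139.9   -4.1] yaw -1.152
(0.613, 0.142, 0.23, 96) [ 157.6 -137.1   -3.5] yaw -1.152
(0.613, 0.142, 0.18, 96) [ 157.3 -137.3   46.5] yaw -1.152
```

>>> move_arm(
  plan=[
    [70, 5, -25, -4, -0.15],
    [70, 15, -75, -4, -0.33],
    [70, 28, -125, -4, -0.5],
    [70, 45, -140, -4, -0.68],
    [70, 85, -140, -4, -0.86],
    [70, 125, -138, -4, -1.03],
    [70, 150, -137, 0, -1.152],
    [70, 157, -137, 20, -1.152],
    [70, 157, -137, 46, -1.152],
    [70, 157, -137, 46, -1.152],
    [70, 157, -137, 46, -1.152],
  ],
)

```text
t: 20.85
ee_pos: [0.6101, 0.1417, 0.1765]
eef_rot: [0.67, 0.743, -0.0, -0.0]
contact_force: [-0.3, 0.2, 0.2]
finger_gap: 0.801
grasp_force: 0.0
```

Run:
```python
from h import *; from rig import env, imaging
f=imaging.grab_frame("wrist"); cv2.imwrite("pics/w5.png",f["pixels"]); np.savez("w5.npz",**f)
shifts(env,(.613,.142,.018,96))
```

```text
t 20.9 tcp [610.7 141.8 177.2] heading 96.0 gap 70.2 F [-0.4 -0.4  1. ] grip 0.0
(0.613, 0.142, 0.018, 96) [ -0.    2.2 159.2] yaw -0.001
```

View pics/w5.png

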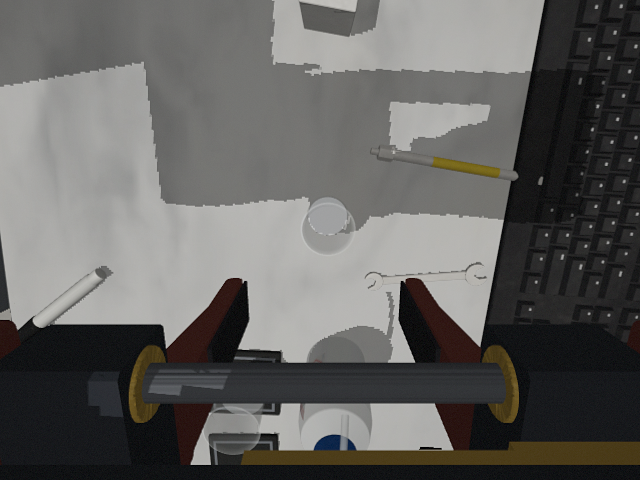

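The small beaker's rim is centred at (328,228) and its base at (328,217). The wash bottle is behind at (335,420) and clear.

Run:
```python
from h import *; from rig import env
f=dict(np.load("w5.npz"))
r=onplane(f,(328,228),.057)[0];b=onplane(f,(328,217),0)[0];c=(r+b)/2;print(r,b)
shifts(env,(c[0],c[1],.01,96))
```

```text
[0.61410095 0.1423653  0.057     ] [0.61498601 0.13956606 0.        ]
t 20.9 tcp [610.7 141.8 177.2] heading 96.0 gap 70.2 F [-0.4 -0.4  1. ] grip 0.0
(np.float64(0.6145434834940237), np.float64(0.14096567887569805), 0.01, 96) [ -1.2   3.6 167.2] yaw -0.001
```

>>> move_arm(
  plan=[
    [70, -1, 3.5, 25, 0],
    [70, -1, 3.5, 70, 0],
    [70, -1, 3.5, 115, 0],
    [70, -1, 3.5, 150, 0],
    [70, -1, 3.5, 167, 0],
    [70, -1, 3.5, 167, 0],
    [35, -1, 3.5, 167, 0],
    [35, -1, 3.5, 167, 0],
    [35, -1, 3.5, 167, 0],
    [35, -1, 3.5, 167, 0],
    [35, -1, 3.5, 167, 0],
    [35, -1, 3.5, 167, 0],
  ],
  grip_force=12,
)

```text
t: 22.4
ee_pos: [0.6151, 0.1415, 0.0106]
eef_rot: [0.669, 0.743, 0.001, 0.0]
contact_force: [-0.9, -1.3, 5.9]
finger_gap: 0.5
grasp_force: 12.0
```

>>> move_arm(
  plan=[
    [35, 0, 0, -5, 0],
    [35, 0, 0, -20, 0],
    [35, 0, 0, -50, 0],
    [35, 0, 0, -75, 0],
    [35, 0, 0, -90, 0],
    [35, 0, 0, -90, 0],
  ],
)

```text
t: 23.15
ee_pos: [0.6154, 0.1415, 0.1011]
eef_rot: [0.669, 0.743, 0.001, 0.001]
contact_force: [0.1, -0.0, -1.7]
finger_gap: 0.498
grasp_force: 12.0
```

Run:
```python
from h import *; from rig import env
shifts(env,(.49,.12,.1,96),(.45,-.03,.1,96),(.50,-.15,.12,96),(.5485,-.163,.12,96))
```

```text
t 23.1 tcp [615.4 141.5 101.1] heading 96.0 gap 43.8 F [ 0.1 -0.  -1.7] grip 12.0
(0.49, 0.12, 0.1, 96) [  -8.3 -127.     0.8] yaw 0.000
(0.45, -0.03, 0.1, 96) [-153.2 -182.5    0.6] yaw 0.000
(0.5, -0.15, 0.12, 96) [-277.8 -145.3  -19.3] yaw 0.000
(0.5485, -0.163, 0.12, 96) [-295.8  -98.4  -19.2] yaw 0.000
```

>>> move_arm(
  plan=[
    [35, -1, -25, 0, 0],
    [35, -4, -70, 0, 0],
    [35, -15, -110, 0, 0],
    [35, -40, -140, 0, 0],
    [35, -80, -160, 0, 0],
    [35, -125, -175, 0, 0],
    [35, -170, -180, -10, 0],
    [35, -215, -172, -19, 0],
    [35, -250, -158, -19, 0],
    [35, -275, -138, -19, 0],
    [35, -288, -118, -19, 0],
    [35, -295, -103, -19, 0],
  ],
)

```text
t: 24.65
ee_pos: [0.5431, -0.1633, 0.1176]
eef_rot: [0.669, 0.743, -0.0, -0.001]
contact_force: [-0.8, -0.1, -0.5]
finger_gap: 0.496
grasp_force: 12.0
```

>>> move_arm(
  plan=[
    [35, -1, 4, 10, 0],
    [35, -1, 4, 30, 0],
    [35, -1, 4, 40, 0],
    [35, -1, 4, 40, 0],
    [35, -1, 4, 40, 0],
  ],
)

```text
t: 25.28
ee_pos: [0.5471, -0.1633, 0.079]
eef_rot: [0.669, 0.743, 0.0, 0.0]
contact_force: [0.2, 0.2, -0.2]
finger_gap: 0.498
grasp_force: 12.0
```

Run:
```python
from h import *; from rig import env, imaging
f=imaging.grab_frame("wrist"); cv2.imwrite("pics/w6.png",f["pixels"]); np.savez("w6.npz",**f)
shifts(env,(.5485,-.163,.0165,96))
```

```text
t 25.3 tcp [ 547.3 -163.4   79.2] heading 96.0 gap 44.5 F [-0.4 -0.9  0.2] grip 12.0
(0.5485, -0.163, 0.0165, 96) [ 0.3  1.2 62.7] yaw 0.000
```

View pics/w6.png

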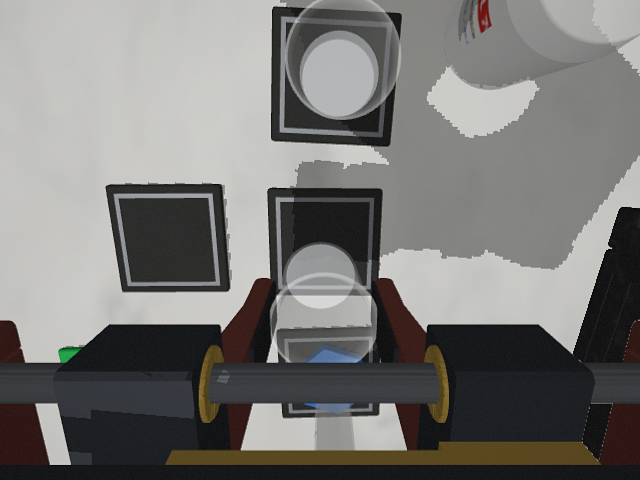

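The large beaker's base is at (340,75) on the left mat, the front mat is centred at (170,238), and the small beaker hangs above the middle mat.

Run:
```python
from h import *; from rig import env
np.set_printoptions(precision=4,suppress=True)
f=dict(np.load("w6.npz"))
print("large base",onplane(f,(339.5,75),.006)[0],"rim",onplane(f,(343,59),.075)[0],"left mat",onplane(f,[(272,7),(401,13),(388,145),(272,140)],.006).mean(0))
print("front",onplane(f,[(107,185),(222,184),(230,291),(122,291)],.006).mean(0))
q=onplane(f,[(268,189),(382,188)],.006);print("mid left edge",q, q.mean(0)+.04*np.array([np.sin(np.radians(6)),-np.cos(np.radians(6)),0]))
print("held base",onplane(f,(321,274),.069)[0])
```

```text
large base [ 0.5459 -0.0517  0.006 ] rim [ 0.545  -0.0546  0.075 ] left mat [ 0.5422 -0.0546  0.006 ]
front [ 0.4394 -0.1716  0.006 ]
mid left edge [[ 0.5057 -0.1284  0.006 ]
 [ 0.583  -0.1195  0.006 ]] [ 0.5486 -0.1637  0.006 ]
held base [ 0.5461 -0.1624  0.069 ]
```

>>> move_arm(
  plan=[
    [35, 0, 1.5, 15, 0],
    [35, 0, 1.5, 35, 0],
    [35, 0, 1.5, 48, 0],
    [35, 0, 1.5, 56, 0],
    [35, 0, 1.5, 59, 0],
    [35, 0, 1.5, 61, 0],
    [35, 0, 1.5, 62, 0],
    [35, 0, 1.5, 62.7, 0],
    [35, 0, 1.5, 63.3, 0],
    [35, 0, 1.5, 63.3, 0],
    [35, 0, 1.5, 63.3, 0],
  ],
)

```text
t: 26.7
ee_pos: [0.5489, -0.1635, 0.0166]
eef_rot: [0.669, 0.743, 0.0, 0.001]
contact_force: [-1.8, 0.0, 9.1]
finger_gap: 0.499
grasp_force: 12.0
```

>>> move_arm(
  plan=[
    [46, 0, 0, -0.3, 0],
    [52, 0, 0, -0.3, 0],
    [60, 0, 0, -0.3, 0],
    [64, 0, 0, -0.3, 0],
    [64, 0, 0, -10, 0],
    [64, 0, 0, -40, 0],
    [64, 0, 0, -90, 0],
    [64, 0, 0, -145, 0],
    [64, 0, 0, -195, 0],
    [64, 0, 0, -215, 0],
  ],
)

```text
t: 27.95
ee_pos: [0.5501, -0.1639, 0.2348]
eef_rot: [0.669, 0.743, 0.001, 0.003]
contact_force: [0.1, 0.1, -0.4]
finger_gap: 0.727
grasp_force: 0.0
```

Run:
```python
from h import *; from rig import env
shifts(env,(.48,0,.23,88.6),(.5,.15,.23,88.6),(.596,.317,.2,88.6))
```

```text
t 27.9 tcp [ 550.1 -163.9  234.8] heading 96.0 gap 64.0 F [ 0.1  0.1 -0.4] grip 0.0
(0.48, 0, 0.23, 88.6) [170.3 -52.6   4. ] yaw 0.129
(0.5, 0.15, 0.23, 88.6) [317.4 -17.    3.8] yaw 0.129
(0.596, 0.317, 0.2, 88.6) [473.5  95.9  33.9] yaw 0.129
```

>>> move_arm(
  plan=[
    [75, 20, -10, 0, 0],
    [75, 60, -30, 0, 0.06],
    [75, 110, -45, 0, 0.129],
    [75, 165, -52, 0, 0.129],
    [75, 220, -45, 0, 0.129],
    [75, 275, -30, 0, 0.129],
    [75, 325, -10, 0, 0.129],
    [75, 375, 20, 0, 0.129],
    [75, 420, 55, 0, 0.129],
    [75, 455, 82, 20, 0.129],
    [75, 473, 96, 34, 0.129],
    [75, 473, 96, 34, 0.129],
  ],
)

```text
t: 29.45
ee_pos: [0.5915, 0.3181, 0.193]
eef_rot: [0.715, 0.699, -0.003, -0.001]
contact_force: [-0.6, -0.0, -0.3]
finger_gap: 0.855
grasp_force: 0.0
```

>>> move_arm(
  plan=[
    [75, 0, 0, 0, 0],
    [75, 0, 0, 0, 0],
  ],
)

```text
t: 29.7
ee_pos: [0.5938, 0.3164, 0.1971]
eef_rot: [0.716, 0.698, 0.0, 0.0]
contact_force: [-0.5, -0.1, -0.2]
finger_gap: 0.853
grasp_force: 0.0
```

Run:
```python
from h import *; from rig import env, imaging
f=imaging.grab_frame("wrist"); cv2.imwrite("pics/w7.png",f["pixels"]); np.savez("w7.npz",**f)
P=cloud(f).reshape(-1,3); m=(P[:,2]>.064)&(P[:,2]<.075)&(abs(P[:,0]-.596)<.05)&(abs(P[:,1]-.318)<.05)
print(m.sum(),cv2.minAreaRect(P[m][:,:2].astype(np.float32)))
shifts(env,(.596,.318,.02,88.6))
```

```text
2190 ((0.5972808599472046, 0.3202768564224243), (0.04058796539902687, 0.03988497331738472), 86.76853942871094)
t 29.8 tcp [594.1 316.4 197.3] heading 88.6 gap 75.0 F [ 1.  -0.1 -0.6] grip 0.0
(0.596, 0.318, 0.02, 88.6) [  1.6   1.8 177.3] yaw -0.000
```

View pics/w7.png

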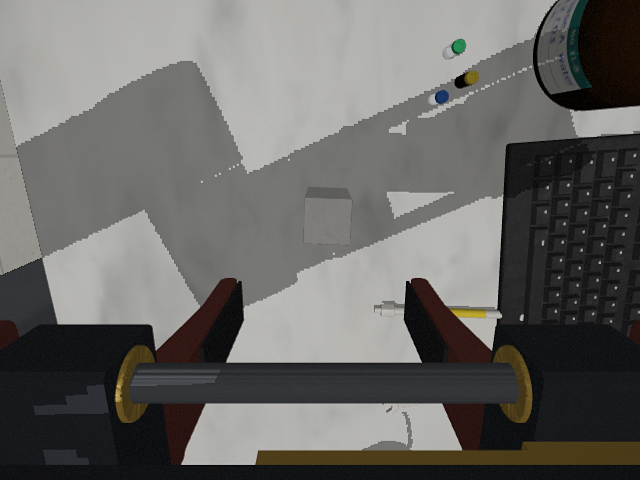

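The carton is centred at (328,218) between the fingers. Depth gives (0.597, 0.320) and a side heading of 87°.

>>> move_arm(
  plan=[
    [75, 3.4, 2.6, 25, 0.03],
    [75, 3.4, 2.6, 75, 0.03],
    [75, 3.4, 2.6, 125, 0.03],
    [75, 3.4, 2.6, 158, 0.03],
    [75, 3.4, 2.6, 172, 0.03],
    [75, 3.4, 2.6, 172, 0.03],
    [35, 3.4, 2.6, 172, 0.03],
    [35, 3.4, 2.6, 172, 0.03],
    [35, 3.4, 2.6, 172, 0.03],
    [35, 3.4, 2.6, 172, 0.03],
    [35, 3.4, 2.6, 172, 0.03],
    [35, 3.4, 2.6, 172, 0.03],
  ],
  grip_force=15,
)

```text
t: 31.25
ee_pos: [0.5973, 0.3208, 0.0249]
eef_rot: [0.726, 0.688, 0.0, 0.0]
contact_force: [-1.3, 0.4, 5.5]
finger_gap: 0.455
grasp_force: 15.0
```

>>> move_arm(
  plan=[
    [35, 0, 0, -5, 0],
    [35, 0, 0, -25, 0],
    [35, 0, 0, -60, 0],
    [35, 0, 0, -95, 0],
    [35, 0, 0, -105, 0],
    [35, 0, 0, -105, 0],
  ],
)

```text
t: 32.0
ee_pos: [0.5974, 0.3207, 0.1302]
eef_rot: [0.726, 0.688, 0.001, 0.0]
contact_force: [0.1, -0.2, -1.0]
finger_gap: 0.457
grasp_force: 15.0
```

Run:
```python
from h import *; from rig import env
shifts(env,(.47,.2,.13,96),(.42,.03,.13,96),(.439,-.171,.13,96))
```

```text
t 32.0 tcp [597.4 320.7 130.2] heading 86.9 gap 40.2 F [ 0.1 -0.2 -1. ] grip 15.0
(0.47, 0.2, 0.13, 96) [-1.274e+02 -1.207e+02 -1.000e-01] yaw -0.159
(0.42, 0.03, 0.13, 96) [-299.9 -161.4   -0.3] yaw -0.159
(0.439, -0.171, 0.13, 96) [-4.996e+02 -1.316e+02 -4.000e-01] yaw -0.159
```

>>> move_arm(
  plan=[
    [35, -20, -20, 0, 0],
    [35, -55, -55, 0, -0.06],
    [35, -95, -92, 0, -0.12],
    [35, -135, -122, 0, -0.159],
    [35, -185, -140, 0, -0.159],
    [35, -235, -152, 0, -0.159],
    [35, -290, -160, 0, -0.159],
    [35, -340, -156, 0, -0.159],
    [35, -390, -150, 0, -0.159],
    [35, -435, -142, 0, -0.159],
    [35, -470, -136, 0, -0.159],
    [35, -492, -133, 0, -0.159],
  ],
)

```text
t: 33.5
ee_pos: [0.4368, -0.1648, 0.128]
eef_rot: [0.67, 0.743, -0.0, -0.001]
contact_force: [-0.0, -0.4, -0.7]
finger_gap: 0.456
grasp_force: 15.0
```

>>> move_arm(
  plan=[
    [35, -7, 1.5, 10, 0],
    [35, -7, 1.5, 30, 0],
    [35, -7, 1.5, 50, 0],
    [35, -7, 1.5, 60, 0],
    [35, -7, 1.5, 60, 0],
  ],
)

```text
t: 34.12
ee_pos: [0.4389, -0.1692, 0.0682]
eef_rot: [0.669, 0.743, -0.0, -0.001]
contact_force: [0.5, -0.4, -0.5]
finger_gap: 0.453
grasp_force: 15.0
```

Run:
```python
from h import *; from rig import env, imaging
f=imaging.grab_frame("wrist"); cv2.imwrite("pics/w8.png",f["pixels"]); np.savez("w8.npz",**f)
shifts(env,(.4388,-.1712,.031,96))
```

```text
t 34.2 tcp [ 439.5 -169.7   68.9] heading 96.0 gap 40.6 F [ 0.1 -0.   0.1] grip 15.0
(0.4388, -0.1712, 0.031, 96) [-1.5 -0.8 37.9] yaw 0.001
```

View pics/w8.png

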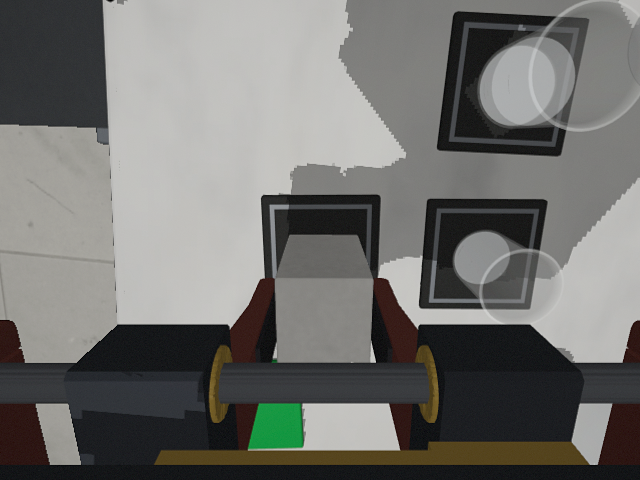

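The carton hangs above the front mat and the small beaker's base (482,257) sits near its mat's centre. The large beaker's base (524,84) looks slightly off its mat's centre (511,84), so I'll check that.

Run:
```python
from h import *; from rig import env
np.set_printoptions(precision=4,suppress=True)
f=dict(np.load("w8.npz"))
print("large base",onplane(f,[(524,84)],.006)[0],"edges",onplane(f,[(480,84),(575,84)],.006),"rim",onplane(f,(588,64),.075)[0])
print("left mat",onplane(f,[(455,12),(588,18),(560,156),(437,150)],.006))
print("mid mat",onplane(f,[(427,199),(546,201),(528,308),(419,308)],.006).mean(0),"small base",onplane(f,(482,257),.006)[0],"rim",onplane(f,(521,287),.063)[0])
P=cloud(f).reshape(-1,3)
for c in ((.5425,-.0545),(.5486,-.1635)):
    b=P[(abs(P[:,0]-c[0])<.035)&(abs(P[:,1]-c[1])<.035)&(P[:,2]>.012)]; print(len(b),np.nanmin(b,0) if len(b) else 0,np.nanmax(b,0) if len(b) else 0)
```

```text
large base [ 0.5494 -0.0523  0.006 ] edges [[ 0.5228 -0.0551  0.006 ]
 [ 0.5802 -0.049   0.006 ]] rim [ 0.5424 -0.0533  0.075 ]
left mat [[ 0.5    -0.0184  0.006 ]
 [ 0.5777 -0.0133  0.006 ]
 [ 0.5828 -0.0918  0.006 ]
 [ 0.5041 -0.0964  0.006 ]]
mid mat [ 0.5464 -0.1632  0.006 ] small base [ 0.5481 -0.1637  0.006 ] rim [ 0.5461 -0.1624  0.063 ]
16184 [ 0.5175 -0.0808  0.012 ] [ 0.5713 -0.0271  0.0752]
6689 [ 0.5136 -0.1862  0.012 ] [ 0.5708 -0.141   0.1768]
```

>>> move_arm(
  plan=[
    [35, -1.5, -0.7, 10, 0],
    [35, -1.5, -0.7, 22, 0],
    [35, -1.5, -0.7, 30, 0],
    [35, -1.5, -0.7, 34, 0],
    [35, -1.5, -0.7, 36, 0],
    [35, -1.5, -0.7, 37, 0],
    [35, -1.5, -0.7, 37.7, 0],
    [35, -1.5, -0.7, 38.1, 0],
    [35, -1.5, -0.7, 38.1, 0],
    [35, -1.5, -0.7, 38.1, 0],
  ],
)

```text
t: 35.42
ee_pos: [0.4394, -0.1719, 0.0313]
eef_rot: [0.669, 0.743, 0.0, 0.0]
contact_force: [-0.1, 0.1, -1.2]
finger_gap: 0.452
grasp_force: 15.0
```

>>> move_arm(
  plan=[
    [35, 0, 0, 0.5, 0],
    [35, 0, 0, 0.8, 0],
    [35, 0, 0, 0.8, 0],
    [44, 0, 0, 0.8, 0],
    [50, 0, 0, 0.8, 0],
    [56, 0, 0, 0.8, 0],
    [56, 0, 0, 0.8, 0],
    [56, 0, 0, -15, 0],
    [56, 0, 0, -50, 0],
    [56, 0, 0, -100, 0],
    [56, 0, 0, -150, 0],
    [56, 0, 0, -180, 0],
  ],
)

```text
t: 36.92
ee_pos: [0.4402, -0.1723, 0.2138]
eef_rot: [0.669, 0.743, 0.0, 0.001]
contact_force: [0.4, -0.3, -0.7]
finger_gap: 0.636
grasp_force: 0.0
```

Run:
```python
from h import *; from rig import env
shifts(env,(.3,.3,.25,96),(.25,.38,.25,96))
```

```text
t 36.9 tcp [ 440.2 -172.3  213.8] heading 96.0 gap 56.0 F [ 0.4 -0.3 -0.7] grip 0.0
(0.3, 0.3, 0.25, 96) [484.3 -89.8 -37.2] yaw 0.000
(0.25, 0.38, 0.25, 96) [ 569.1 -131.1  -37.5] yaw 0.000
```

>>> move_arm(
  plan=[
    [56, 0, 0, -30, 0],
    [56, -20, -20, -50, 0],
    [56, -60, -60, -50, 0],
    [56, -100, -90, -50, 0],
    [56, -150, -110, -50, 0],
    [56, -200, -130, -50, 0],
    [56, -250, -150, -50, 0],
    [56, -300, -170, -50, 0],
    [56, -340, -190, -50, 0],
    [56, -370, -200, -50, 0],
    [56, -370, -200, -50, 0],
    [56, -370, -200, -50, 0],
  ],
)

```text
t: 38.42
ee_pos: [0.2793, -0.5597, 0.2608]
eef_rot: [0.669, 0.743, 0.001, -0.001]
contact_force: [0.2, 0.8, 1.2]
finger_gap: 0.639
grasp_force: 0.0
```

Run:
```python
from h import *; from rig import env, imaging
f=imaging.grab_frame("scene"); cv2.imwrite("pics/sc2.png",cv2.resize(f["pixels"][105:265,230:430],None,fx=3.75,fy=3.75,interpolation=2))
P=cloud(f)[105:265].reshape(-1,3);f0=dict(np.load("scene0.npz"));P0=cloud(f0)[105:265].reshape(-1,3)
def box(P,c,r,lo,hi):
    b=P[(abs(P[:,0]-c[0])<r)&(abs(P[:,1]-c[1])<r)&(P[:,2]>lo)&(P[:,2]<hi)];return len(b),b.min(0).round(4),b.max(0).round(4)
print("cyl top",box(P,(.565,-.27),.04,.1,.2));print("large",box(P,(.5425,-.0545),.04,.068,.08));print("small",box(P,(.5486,-.1635),.04,.056,.068));print("carton",box(P,(.4388,-.1712),.04,.07,.082))
for n,c in (("flask",(.68,-.29)),("wash",(.64,.0))): print(n,box(P0,c,.07,.1,.25),box(P,c,.07,.1,.25))
shifts(env)
```

```text
cyl top (359, array([ 0.5512, -0.2852,  0.1005]), array([ 0.5798, -0.2544,  0.1913]))
large (117, array([ 0.5187, -0.0798,  0.068 ]), array([ 0.5731, -0.026 ,  0.0779]))
small (86, array([ 0.5234, -0.1872,  0.0561]), array([ 0.5714, -0.1409,  0.0678]))
carton (255, array([ 0.4181, -0.1928,  0.0703]), array([ 0.4609, -0.1478,  0.0812]))
flask (370, array([ 0.6505, -0.3581,  0.1   ]), array([ 0.75  , -0.2206,  0.1651])) (367, array([ 0.6517, -0.3575,  0.1001]), array([ 0.7499, -0.2205,  0.1648]))
wash (642, array([ 0.6035, -0.0454,  0.1005]), array([0.6621, 0.0461, 0.1967])) (641, array([ 0.6052, -0.0447,  0.1   ]), array([0.6608, 0.047 , 0.1959]))
t 38.5 tcp [ 279.6 -559.4  261. ] heading 96.1 gap 56.1 F [ 0.  -0.1  0.9] grip 0.0
```

View pics/sc2.png

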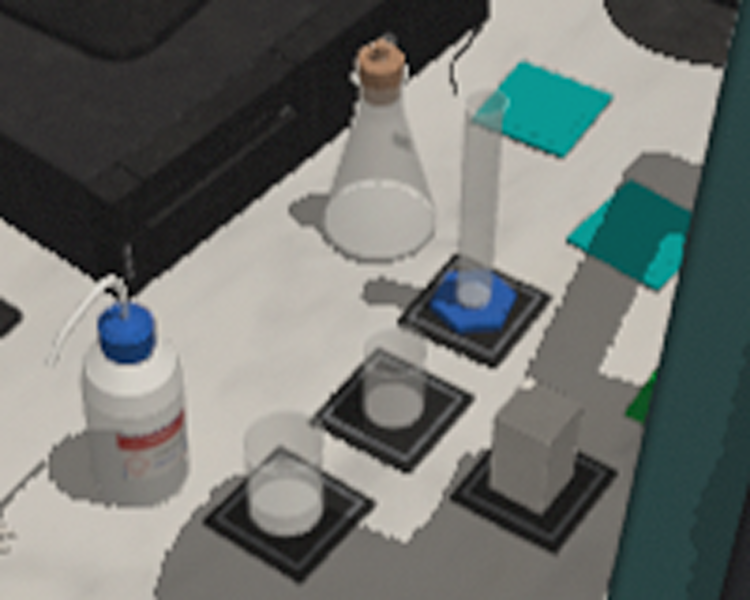

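All four things stand upright and centred on their mats to within about 3 mm: cylinder right, small beaker middle, large beaker left, carton front. The flask and wash bottle haven't moved. I'm handing in.

```bash
python3 -c "
from rig import env
print(env.hand_in())"
```

```text
the job is handed in; nothing more can be done
None
```

The job is handed in: the cylinder, large beaker, small beaker and carton each stand upright and within about 3 mm of centre on their own mats, the flask and wash bottle did not move, and it took about 38 s.

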